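Set the chain guide's stop screw to the setting block

TASK

The stop screw of the blue chain guide must be set to the brass setting block that lies beneath it. Take the big flat screwdriver from its yellow stand, let its blade drop into the slot of the screw and turn the screw down (clockwise from above) until its rubber foot just drags on the block: clearly touching, but only lightly, its rubber squashed by a millimetre or two. Then put the screwdriver back in its stand, hanging upright in the hole, and leave the block and everything else on the bench where they are.

Things in the scene. Friction and masses are not known exactly. Their poses are not given: they have to be found in the camera images.
- chain_guide: Blue steel chain guide fixed to the bench. Origin: centre of its underside, on the screw's axis. Base plate 170 (x) x 130 (y) x 12 mm; a channel between two low steel rails runs along its x and holds the setting block. A bridge 50 mm wide (x), 120 mm long (y), top at z = 103 mm, stands on two posts; the vertical stop screw goes through its middle.
- stop_screw (a joint): Turn of the stop screw in rad; grows clockwise seen from above, which lowers screw head and foot together by 24 mm per full turn (3.82 mm per rad). Fast thread, 0 to 3.0 rad. A stiff thread (about 0.12 N m) holds it where it is left. The foot reaches the setting block at 1.6 rad; start 0.2 to 0.9.
- screw_slot (a point): Centre of the floor of the slot in the stop screw's steel head. Its x axis lies along the slot, z up (it turns with the screw). The slot is black, closed at its ends, 23 mm long, 7 mm wide, 8 mm deep; above it a dark funnel collar, 10 mm high, inside diameter about 23 mm at the bottom and 33 mm at its top edge (18 mm above the slot floor). Head 47 mm in diameter; the slot floor is 123 mm above the bench at screw angle 0.
- foot_under (a point): Centre of the underside of the stop screw's black rubber foot, 28 mm in diameter, hanging below the bridge. It does not turn. Once it touches the block it yields, 1 mm for every 1.5 N of load, up to 8 mm. Lightly dragging is about 1 to 3 mm of yield (best about 2).
- block_top (a point): Centre of the top face of the brass setting block, 120 (x) x 40 (y) x 36 mm high with a thin dark band near each end, 0.6 kg, loose in the guide's channel, its middle within 15 mm of the screw's axis. Axes as the block.
- setting_block: The same brass block; origin at the centre of its underside, which rests 12 mm above the bench.
- stop_foot: The same rubber foot; origin at the centre of its underside.
- driver_grip (a point): Centre of the screwdriver's handle: red square bar 30 x 30 mm, 60 mm tall, z up along the tool. Handle sides are square to its x and y axes; x lies across the blade's width. The handle runs 30 mm above and below this point; under it a black flange 44 mm in diameter, 5 mm thick, then a 12 mm shaft. The blade tip is 97 mm below this point. The tool is 127 mm long, about 0.18 kg, and starts hanging upright by its flange in the stand.
- driver_tip (a point): Middle of the screwdriver's blade tip. Blade 18 mm wide (x), 3 mm thick (y), 20 mm long. Axes as the driver.
- driver: The same screwdriver; its origin is the blade tip.
- stand_hole (a point): Centre of the hole, 26 mm across, in the top plate of the yellow driver stand, at the height of the plate's upper face (80 mm above the bench). The plate is 12 mm thick, 70 x 102 mm. The driver's flange rests on it, the blade tip then hangs 62 mm lower.
- lube_bottle: White bottle with a red cap, 60 mm across, 150 mm tall; bystander. Origin under its centre.
- cleaner_bottle: Yellow bottle with a black cap, 64 mm across, 160 mm tall; bystander. Origin under its centre.
- grease_can: Blue can, 68 mm across, 70 mm tall; bystander. Origin under its centre.
- wrench: Steel wrench 190 mm long lying on the bench; bystander.
- sprocket: Dark steel chain sprocket about 104 mm across, 14 mm thick at its hub, lying flat; bystander. Origin under its centre.
- mallet: Mallet 220 mm long with a wooden handle lying on the bench; bystander.
Not all that is in view belongs to the job. Several things have the shape of the setting_block; the one meant has the colours described above.

How it is judged (in metres and radians):
On the way, in this order (a step that is already met when the one before it is completed fails the run):
1. the screwdriver's blade sits in the screw's slot, before the foot touches the block (horizontal distance between driver_tip and screw_slot below 0.006 m and z of driver_tip in the frame of screw_slot below 0.0055 m and angle between driver_tip's own z axis and vertical below 0.2 rad and contact force between stop_foot and setting_block below 0.3 N), for 0.1 s.
2. the foot touches the block while the screwdriver's blade is in the slot (horizontal distance between driver_tip and screw_slot below 0.006 m and z of driver_tip in the frame of screw_slot below 0.0055 m and angle between driver_tip's own z axis and vertical below 0.2 rad and contact force between stop_foot and setting_block above 0.4 N), for 0.1 s.
At the end, for the whole second after the job is handed in: The rubber foot rests on the setting block with 0.5 to 6 N (squashed about 0.3 to 4 mm), and the screwdriver hangs in its stand, at rest: blade tip within 12 mm of the hole's axis and at least 55 mm below the plate's upper face, tilted by less than 0.15 rad (contact force between stop_foot and setting_block between 0.5 and 6 N and linear speed of setting_block below 0.01 m/s and horizontal distance between driver_tip and stand_hole below 0.012 m and z of driver_tip in the frame of stand_hole below -0.055 m and angle between driver_tip's own z axis and vertical below 0.15 rad and linear speed of driver below 0.02 m/s); the robot touches nothing.
It fails at once if the foot is screwed hard onto the block (more than 11 N) (contact force between stop_foot and setting_block above 11 N).
It fails at once if the setting block is shifted more than 12 mm (distance of setting_block from where it was at the start of the episode above 0.012 m).
It fails at once if a bystander (bottle, can, wrench, sprocket, mallet) is shifted more than 30 mm (distance of any of lube_bottle, cleaner_bottle, grease_can, wrench, sprocket, mallet from where it was at the start of the episode above 0.03 m).
It also fails if it takes over 54 s, if anything falls off the work surface, if the arm or the gripper's body presses on something with over 40 N, if the wrist force passes 120 N, or if a joint passes its speed limit or range.

ROBOT

A 6-joint arm with a two-finger parallel gripper is mounted at the origin on the work surface. World frame = base frame: x ahead of the robot, y to its left, z up, the work surface at z = 0. Lengths are in mm, angles in degrees, forces in N, time in s.
With the tool pointing down it reaches from about 325 to 775 mm from the base axis. Payload 5.5 kg.
Tool frame: the origin (TCP) lies on the front face of the gripper's body, between the roots of the fingers; the fingertips stand 80 mm ahead of it and the grasp point (between the pads) lies arm.grip_point_offset ahead of it (arm.grip_point_offset is the distance from the TCP to the grasp point, in mm); z points along the fingers, y is the direction in which the jaws open and shut (so a half turn about z gives the same grasp; the last joint's range is limited). The gripper opens to 88 mm and grips with 3 to 60 N. Pads are 20 mm wide; open, the fingers measure 115 mm over their backs; the gripper's body (75 mm by 178 mm) begins 61 mm behind the grasp point.
Start: joints at [69.173, 5.22, 70.514, -0, 104.267, -3.249], TCP at [181.21, 571.996, 302.631] pointing down, gripper open.
Joint ranges: [-164.24, 164.24], [-49.07, 125.15], [9.68, 141.18], [-86.29, 266.29], [3.28, 154.24], [-151.56, 151.56]. Speed limits (degrees/s): [147.25, 147.25, 172.46, 180, 180, 180].

INTERFACE

Orientations are given as [roll, pitch, yaw] about the fixed x, y, z axes, in that order (R = Rz(yaw) Ry(pitch) Rx(roll)).
In Python, from workcell import arm gives the robot as it stands.
- The arm moves only by the shell command python3 -m pendant 'ROWS' [FORCE]. ROWS is JSON, one flat list of numbers, 5 for each row, row after row: the finger opening in mm, from 0 to 87.8, then the shift along the tool's x, y, z in mm, then the turn about the tool's z in rad. In form: [jaw, tx, ty, tz, turn, jaw, tx, ty, tz, turn, ...]. A call has 1 to 5 rows; each row is the pose to reach, as a shift and turn from the pose commanded when the call began, along the tool's axes at that moment; what a row does not reach only later rows make up. A row lasts 1/12 s, in which the tool goes at most 41.7 mm and 7.16 degrees, less where a joint would pass 70% of its speed; a pose out of reach is approached as far as the arm can. A call with a gripper value outside its range is refused whole. The fingers move at their own pace and stop on an object; FORCE is the grip in N (left out, the last holds). Time passes only in rows, so rows that repeat a pose let the fingers close. It gives the time, the measured TCP pose, the force and the opening at its end, in the units of the state.
- arm.observe(): the state, without advancing time (a new reading comes with each control period).
- arm.get_image(name): name is "scene" or "top"; returns a dict with "pixels" (420x560x3 uint8, blue, green, red), "fx", "fy", "cx", "cy" (pixels), "world_from_camera" (4x4, takes a point from camera to world coordinates). Camera axes: x right, y down, z forward; pixel columns grow to the right and rows downward; lengths in mm; the calibration is good to about 2 mm. A picture is of the moment at which its call begins. There is no depth.
- arm.job_done(): hands the job in, once; it reports no verdict.
Trained networks look in a picture, given as the dict that the camera call returned (one of the last four; its "shot" number tells which), for a name from the list of things; names that differ only in an ending like _2 or _b are one class to them, and where a whole thing is asked for, a point or a joint stands for the part that bears it (a point fixed in the world has none). Each returns a list of dicts, best first, with "score" (0 to 1); they miss things now and then, are a little off and sometimes report something else, mostly with a low value. They report only what shows in the picture. A call takes as long as a camera call. They do not tell look-alikes from the thing itself.
- arm.recognise(picture, thing): "bbox" ([left, top, right, bottom] in pixels, round what is visible of it).
- arm.pinpoint(picture, thing): "pixel" ([column, row] in pixels: a listed point, or the origin of a listed thing).
The state is a dict: "time": time; "joint_pos": joint angles; "dq": joint speeds; "tau": joint torques, N m; "position": TCP position; "tool_rot": TCP orientation; "force": force on the tool from outside, world axes, zero at the start; "torque": the same for the moment, N m; "finger_gap": finger opening in mm.
Only numpy, scipy, OpenCV 4.12 (cv2) and the standard library are available. Lean on these libraries where they do the work, as an engineer would, in place of code of your own. Each camera call takes 0.05 s, during which the arm holds its last target. There are 200 camera calls.

## Working session

There is one attempt and no reset: what is moved stays moved. The work goes in short steps, Python scripts to look and compute and a shell command to move; the robot and the scene stay as the last step left them, time stands still between calls to the robot, and variables do not carry over. Pictures are saved under pics/ and viewed, about 8 in all and at most 12, crops included, and the job is handed in when it is done.

```bash
mkdir -p pics; ls; cat > h.py <<'E'
import numpy as np, cv2
from workcell import arm
def ray(im,px):
    T=np.array(im["world_from_camera"]);d=np.array([(px[0]-im["cx"])/im["fx"],(px[1]-im["cy"])/im["fy"],1.])
    return T[:3,3],T[:3,:3]@d
def atz(im,px,z):
    o,d=ray(im,px);return (o+d*(z-o[2])/d[2]).round(1)
def proj(im,P):
    T=np.linalg.inv(np.array(im["world_from_camera"]));p=T[:3,:3]@np.array(P)+T[:3,3]
    return np.array([im["fx"]*p[0]/p[2]+im["cx"],im["fy"]*p[1]/p[2]+im["cy"]]).round(1)
def tri(a,pa,b,pb):
    o1,d1=ray(a,pa);o2,d2=ray(b,pb);A=np.c_[d1,-d2];s=np.linalg.lstsq(A,o2-o1,rcond=None)[0]
    p,q=o1+d1*s[0],o2+d2*s[1];return ((p+q)/2).round(1),np.linalg.norm(p-q).round(1)
E
python3 - <<'E'
from h import *
S=arm.get_image("scene");T=arm.get_image("top")
cv2.imwrite("pics/s.png",S["pixels"]);cv2.imwrite("pics/t.png",T["pixels"])
print(arm.grip_point_offset, {k:v for k,v in arm.observe().items() if k in("position","tool_rot","force","finger_gap","time")})
for n,z in [("screw_slot",123),("stand_hole",80),("driver_grip",115),("driver_tip",18),("block_top",48),("foot_under",50),("chain_guide",0)]:
  for nm,I in(("s",S),("t",T)):
    print(n,nm,[(np.round(r["pixel"],1).tolist(),round(r["score"],2),atz(I,r["pixel"],z).tolist()) for r in arm.pinpoint(I,n)[:3]])
for nm,I in(("s",S),("t",T)): print("cam",np.array(I["world_from_camera"])[:3,3].round())
E
```

```text
pics
61.3 {'time': 0.1, 'position': array([181.16421974, 571.86643478, 301.62151513]), 'tool_rot': array([-1.79899759e+02, -4.55327982e-03,  1.62421529e+02]), 'force': array([-0.35967736, -0.81468523,  0.11754948]), 'finger_gap': 87.55604724574366}
screw_slot s [([333.7, 182.7], 0.75, [517.7, 139.9, 123.0])]
screw_slot t [([223.6, 237.9], 0.85, [516.6, 130.1, 123.0])]
stand_hole s [([235.3, 195.2], 0.88, [556.7, -133.5, 80.0])]
stand_hole t [([322.8, 227.4], 0.91, [552.5, -129.3, 80.0])]
driver_grip s [([234.8, 182.7], 0.84, [544.8, -135.4, 115.0]), ([287.8, 277.0], 0.27, [873.7, 55.3, 115.0])]
driver_grip t [([322.6, 225.2], 0.73, [555.8, -125.5, 115.0])]
driver_tip s [([234.6, 213.4], 0.75, [563.5, -138.1, 18.0])]
driver_tip t [([228.8, 240.2], 0.66, [514.7, 129.5, 18.0]), ([224.8, 248.5], 0.44, [491.1, 140.0, 18.0])]
block_top s [([274.9, 177.6], 0.93, [408.6, -41.7, 48.0]), ([397.6, 199.8], 0.83, [471.6, 330.0, 48.0]), ([332.5, 200.9], 0.7, [503.2, 141.9, 48.0])]
block_top t [([292.5, 283.6], 0.81, [399.9, -51.8, 48.0]), ([154.4, 261.2], 0.68, [451.4, 328.6, 48.0]), ([224.8, 247.9], 0.57, [492.3, 136.1, 48.0])]
foot_under s [([325.2, 201.6], 0.46, [512.1, 121.0, 50.0]), ([232.5, 213.6], 0.35, [602.9, -133.2, 50.0])]
foot_under t []
chain_guide s [([327.3, 215.9], 0.59, [515.5, 130.8, 0.0])]
chain_guide t [([229.1, 239.2], 0.66, [518.2, 131.0, 0.0])]
cam [1498.  123.  811.]
cam [ 472.  -23. 1239.]
```

```bash
python3 - <<'E'
import cv2
t=cv2.imread("pics/t.png");s=cv2.imread("pics/s.png")
cv2.imwrite("pics/t2.png",cv2.resize(t[130:340,110:390],None,fx=2.8,fy=2.8,interpolation=cv2.INTER_CUBIC))
cv2.imwrite("pics/s2.png",cv2.resize(s[110:310,190:450],None,fx=3,fy=3,interpolation=cv2.INTER_CUBIC))
E
```

```text
(no output)
```

View pics/t2.png

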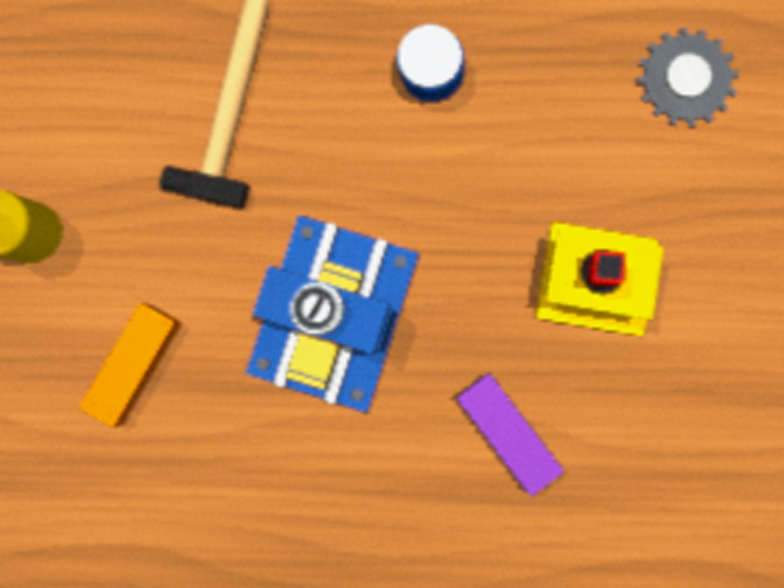

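View pics/s2.png

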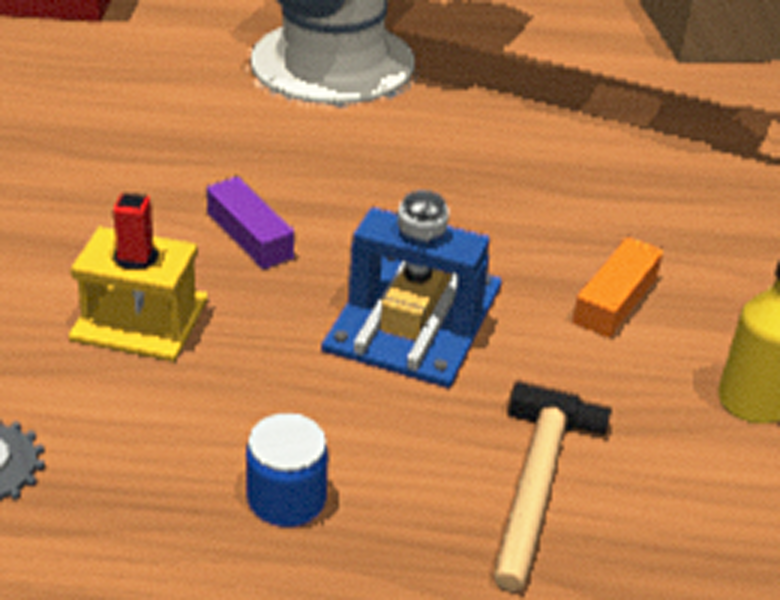

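```bash
python3 - <<'E'
from h import *
S=arm.get_image("scene");T=arm.get_image("top")
for n in("screw_slot","stand_hole","driver_grip"):
    a=arm.pinpoint(S,n)[0]["pixel"];b=arm.pinpoint(T,n)[0]["pixel"];print(n,tri(S,a,T,b))
def up(I,c,h,f):
    x,y=int(c[0]),int(c[1]);return cv2.resize(I["pixels"][y-h:y+h,x-h:x+h],None,fx=f,fy=f,interpolation=cv2.INTER_CUBIC)
A=np.hstack([up(T,(223,240),14,14),up(T,(326,227),14,14)])
B=np.hstack([up(S,(331,182),14,14),up(S,(234,187),14,14)])
cv2.imwrite("pics/z.png",cv2.resize(np.vstack([A,B]),(600,600)))
p=T["pixels"].astype(int)
def pca(m,x0,y0,z):
    ys,xs=np.nonzero(m);pts=np.c_[xs+x0,ys+y0].astype(float);w=None
    W=np.array([atz(T,q,z)[:2] for q in pts]);c=W.mean(0);u,s,v=np.linalg.svd(W-c);return c.round(1),np.degrees(np.arctan2(v[0,1],v[0,0])).round(1),len(xs),s
# slot: dark weights inside radius 5px
g=cv2.resize(T["pixels"],None,fx=8,fy=8,interpolation=cv2.INTER_CUBIC).max(2)
print(cv2.resize(T["pixels"].max(2)[228:252,211:236],None,fx=1,fy=1))
# handle red mask
hsv=cv2.cvtColor(T["pixels"],cv2.COLOR_BGR2HSV)
print(T["pixels"][216:236,316:338].max(2)); 
E
```

```text
screw_slot (array([510.4, 132.1, 125. ]), np.float64(7.6))
stand_hole (array([ 552.9, -133.1,   80.2]), np.float64(2.6))
driver_grip (array([ 553.2, -135. ,  114.2]), np.float64(2.9))
[[194 196 199 199 199 189 182 194 203 221 239 241 239 239 245 246 243 242
  238 219 184 180 183 198 227]
 [199 195 199 200 198 198 198 201 195 200 221 212 225 240 243 245 245 246
  244 244 242 237 220 190 180]
 [197 199 197 200 199 197 200 201 203 210 215 199 175 217 227 237 240 243
  245 244 245 245 244 241 236]
 [195 196 197 199 201 201 206 208 217 225 226 226 224 226 223 196 187 220
  236 239 243 245 245 245 244]
 [199 197 197 200 201 204 212 221 219 187 178 160 157 180 219 232 225 193
  177 173 219 235 239 243 244]
 [196 196 199 203 203 209 196 149 129  99  93  83  84 100 133 181 223 232
  218 177 140 147 154 214 233]
 [195 199 197 201 211 199 139  93  78  85  99  95  86  73  83 108 154 211
  225 187 168 192 190 183 165]
 [196 195 198 203 198 164 104  78  89 137 183 177 140  92  96  81 100 162
  220 215 171 190 194 201 198]
 [198 201 198 195 168 113  81  98 148 211 240 231 174  92 104 118  98 126
  
[... 2765 characters left out ...]
4  71  70  61  77 148 215 229
  244 245 246 245]
 [185 135  66  55  92 154 209 196 175 160 143 148 142 131 136 175 220 231
  245 246 246 245]
 [187 168 114  67  86 119 171 200 207 216 225 229 232 234 235 238 241 242
  246 246 245 245]
 [191 185 155  77  68  80  93 102 105 113 113 115 124 133 158 195 235 244
  246 246 245 245]
 [205 202 187 130  70  47  46  49  55  58  63  68  74  88 126 198 242 246
  246 245 244 244]
 [243 243 242 222 142  73  44  41  39  43  52  58  72 130 191 227 245 247
  246 246 246 245]
 [245 245 244 243 226 167 131 117  94  92 112 129 151 207 241 245 246 246
  246 244 245 245]
 [245 246 245 245 244 242 240 232 201 187 224 240 242 243 246 246 246 245
  245 245 246 245]]
```

View pics/z.png

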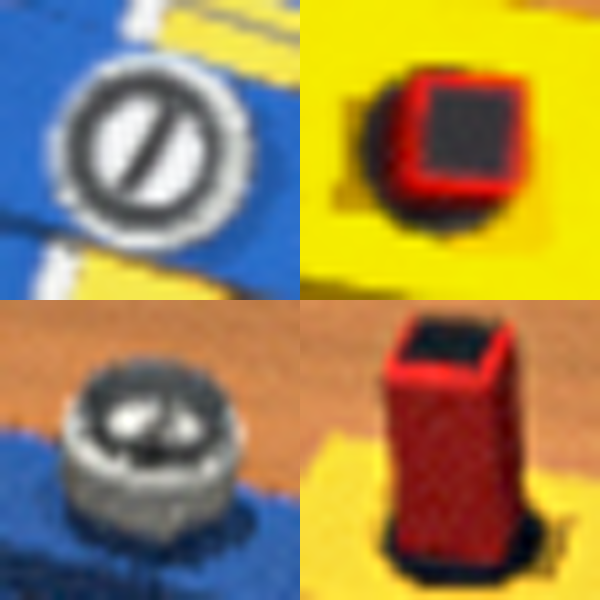

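```bash
python3 - <<'E'
from h import *
T=arm.get_image("top");S=arm.get_image("scene")
g=T["pixels"].max(2).astype(float);yy,xx=np.mgrid[:420,:560]
# slot PCA
def wp(w,z):
    W=np.array([atz(T,(x,y),z)[:2] for x,y in zip(xx[w>0],yy[w>0])]);k=w[w>0];c=(W*k[:,None]).sum(0)/k.sum()
    C=((W-c)*k[:,None]).T@(W-c)/k.sum();e,v=np.linalg.eigh(C);return c.round(1),np.degrees(np.arctan2(v[1,1],v[0,1])).round(1),np.sqrt(e).round(1)
for c in((221.8,239.4),(222.2,239.4)):
  for r in (4,4.6):
    w=np.clip(200-g,0,None)*(np.hypot(xx-c[0],yy-c[1])<r);print("slot",wp(w,127))
# bright disc + ring
w=np.clip(170-g,0,None)*(np.hypot(xx-222,yy-239.4)<8.5);print("ring",wp(w,135), w.sum(), (xx*w).sum()/w.sum(),(yy*w).sum()/w.sum())
# handle: top-face incl rim = dark square + red rim
k=np.zeros_like(g);k[219:231,321:334]=1
m=((g<120)*k).astype(np.uint8)
n,l,st,ce=cv2.connectedComponentsWithStats(m);lab=l[225,328];
big=cv2.resize(T["pixels"].max(2)[218:232,321:335],None,fx=10,fy=10,interpolation=cv2.INTER_CUBIC)
mb=(big<120).astype(np.uint8);n,l=cv2.connectedComponents(mb);q=l==l[70,70]
c,_=cv2.findContours(q.astype(np.uint8),0,1);r=cv2.minAreaRect(max(c,key=len));b=cv2.boxPoints(r)/10-.45+[321,218]
print("handle px",np.array(r[0])/10-.45+[321,218],r[1]);
Wb=np.array([atz(T,p,145)[:2] for p in b]);print(Wb.mean(0),[np.degrees(np.arctan2(*(Wb[(i+1)%4]-Wb[i])[::-1])).round(1) for i in range(4)])
print("pred handle/tip px scene",proj(S,[553,-131,18]),proj(S,[553,-131,38]),proj(S,[553,-131,80]))
o=S["pixels"][190:235,212:262];cv2.imwrite("pics/b.png",cv2.resize(o,None,fx=12,fy=12,interpolation=cv2.INTER_CUBIC))
E
```

```text
slot (array([511.8, 132.4]), np.float64(151.5), array([1.6, 5.5]))
slot (array([512.7, 133.2]), np.float64(157.1), array([3.3, 6.5]))
slot (array([512.4, 132.2]), np.float64(152.9), array([1.6, 5.9]))
slot (array([513. , 132.2]), np.float64(154.5), array([2.2, 6.7]))
ring (array([512.1, 133.6]), np.float64(169.5), array([10.1, 11. ])) 7524.0 221.51169590643275 239.45002658160553
handle px [327.13999939 224.88000031] (80.6847152709961, 79.15079498291016)
[ 554.6 -134.2] [np.float64(-3.7), np.float64(-93.1), np.float64(176.3), np.float64(86.9)]
pred handle/tip px scene [237.8 211.4] [237.3 206. ] [236.5 194.5]
```

View pics/b.png

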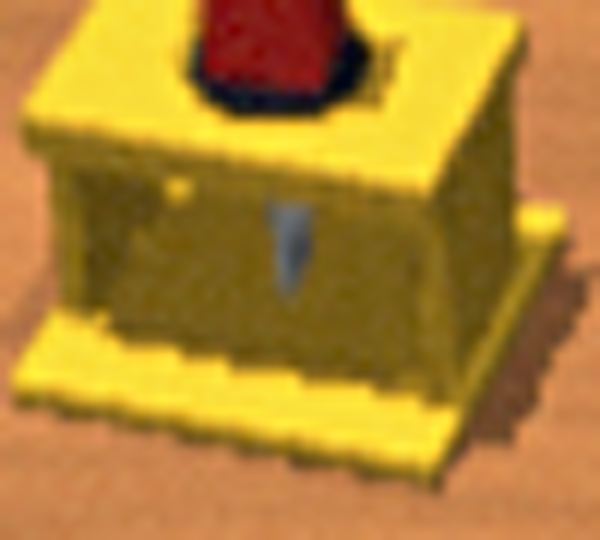

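```bash
cat >> h.py <<'E'
def to(x,y,z,yaw):
    o=arm.observe();p=o["position"];a=np.radians(o["tool_rot"][2]);d=np.array([x,y,z])-p
    dy=(yaw-o["tool_rot"][2]+180)%360-180
    print("need tx %.1f ty %.1f tz %.1f turn %.3f | t %.2f pos %s rot %s q6 %.0f F %s M %s gap %.1f"%(d[0]*np.cos(a)+d[1]*np.sin(a),d[0]*np.sin(a)-d[1]*np.cos(a),-d[2],-np.radians(dy),o["time"],p.round(1),np.round(o["tool_rot"],1),o["joint_pos"][5],o["force"].round(1),o["torque"].round(2),o["finger_gap"]))
E
python3 -c "from h import *;to(554,-134,300,176)"
python3 -m pendant '[87.8,-569,-560,0,0,87.8,-569,-560,0,0,87.8,-569,-560,0,0,87.8,-569,-560,0,0,87.8,-569,-560,0,0]'
python3 -c "from h import *;to(554,-134,300,176)"
```

```text
need tx -568.6 ty -560.4 tz 2.6 turn -0.237 | t 1.30 pos [181.2 572.  302.6] rot [-180.    -0.   162.4] q6 -3 F [-0.1  0.3  0.2] M [-0.01  0.03  0.04] gap 88.2
time: 1.72
position: [278.9, 386.2, 302.6]
tool_rot: [180.0, 0.0, 162.5]
force: [1.1, -0.1, 0.2]
finger_gap: 88.0
need tx -419.0 ty -413.2 tz 2.6 turn -0.236 | t 1.72 pos [278.9 386.2 302.6] rot [180.    0.  162.5] q6 -22 F [ 1.1 -0.1  0.2] M [-0.02 -0.06  0.04] gap 88.0
```

```bash
python3 -m pendant '[87.8,-419,-413,0,0,87.8,-419,-413,0,0,87.8,-419,-413,0,0,87.8,-419,-413,0,0,87.8,-419,-413,0,0]' >/dev/null
python3 -c "from h import *;to(554,-134,300,176)"
```

```text
need tx -270.8 ty -266.4 tz 3.0 turn -0.237 | t 2.13 pos [376.2 201.7 303. ] rot [1.800e+02 1.000e-01 1.624e+02] q6 -49 F [ 0.8  0.4 -0.3] M [-0.05 -0.06 -0.01] gap 87.5
```

```bash
python3 -m pendant '[87.8,-271,-266,0,0,87.8,-271,-266,0,0,87.8,-271,-266,0,0,87.8,-271,-266,0,0,87.8,-271,-266,0,0]' >/dev/null
python3 -c "from h import *;to(554,-134,300,176)"
```

```text
need tx -122.0 ty -120.2 tz 3.0 turn -0.237 | t 2.55 pos [474.   17.4 303. ] rot [1.800e+02 1.000e-01 1.624e+02] q6 -74 F [1.1 0.4 0.3] M [ 0.04 -0.    0.01] gap 87.7
```

```bash
python3 -m pendant '[87.8,-122,-120,0,-0.237,87.8,-122,-120,0,-0.237,87.8,-122,-120,0,-0.237,87.8,-122,-120,0,-0.237,87.8,-122,-120,0,-0.237]' >/dev/null
python3 -m pendant '[87.8,0,0,0,0]' >/dev/null
python3 - <<'E'
from h import *
to(554,-134,177,176)
T=arm.get_image("top");S=arm.get_image("scene")
for n in("driver_grip","stand_hole"):
  for I in (S,T): print(n,[(np.round(r["pixel"],1).tolist(),round(r["score"],2)) for r in arm.pinpoint(I,n)[:2]])
cv2.imwrite("pics/g.png",cv2.resize(S["pixels"][120:240,180:300],None,fx=5,fy=5,interpolation=cv2.INTER_CUBIC))
E
```

```text
need tx 0.1 ty 0.1 tz 124.3 turn -0.004 | t 3.05 pos [ 554.1 -134.1  301.3] rot [ 1.800e+02 -1.000e-01  1.758e+02] q6 -103 F [ 0.9  0.8 -0.4] M [-0.01 -0.01 -0.03] gap 87.9
driver_grip [([234.0, 183.8], 0.62), ([439.0, 245.6], 0.24)]
driver_grip [([323.7, 228.4], 0.69), ([323.6, 228.1], 0.36)]
stand_hole [([234.4, 194.2], 0.74)]
stand_hole []
```

View pics/g.png

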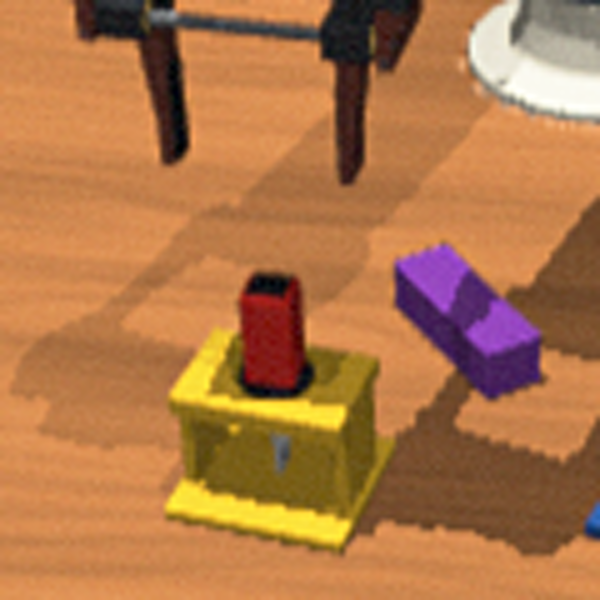

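The gripper straddles the red handle (at crop 272,330), and the blade shows edge-on (280,450). So the blade's width lies about along world x. Descending.

```bash
python3 -m pendant '[87.8,0,0,40,0,87.8,0,0,80,0,60,0,0,110,0,50,0,0,124,0,50,0,0,124,0]' 30
python3 -m pendant '[0,0,0,0,0,0,0,0,0,0,0,0,0,0,0,0,0,0,0,0,0,0,0,0,0]' 30 >/dev/null
python3 -m pendant '[0,0,0,0,0,0,0,0,0,0]' 45 >/dev/null
python3 -c "from h import *;to(554,-134,260,176)"
```

```text
time: 3.77
position: [552.0, -130.3, 174.8]
tool_rot: [179.9, -0.4, 176.1]
force: [-0.4, -0.2, -0.2]
finger_gap: 71.3
need tx -0.2 ty -2.0 tz -80.4 turn -0.000 | t 4.35 pos [ 553.9 -132.   179.6] rot [-1.80e+02  1.00e-01  1.76e+02] q6 -103 F [-1.  -0.1  3.2] M [-0.07  0.03 -0.01] gap 29.8
```

```bash
for i in 1 2 3; do python3 -m pendant '[0,0,0,0,0,0,0,0,0,0]' 45 >/dev/null; python3 -c "from h import *;to(554,-134,260,176)"; done
```

```text
need tx -0.2 ty -2.0 tz -80.4 turn -0.000 | t 4.52 pos [ 553.9 -132.   179.6] rot [-1.80e+02  1.00e-01  1.76e+02] q6 -103 F [-0.6 -0.5  5.1] M [-0.25  0.09  0.02] gap 29.9
need tx -0.2 ty -2.0 tz -80.4 turn -0.000 | t 4.68 pos [ 553.9 -132.   179.6] rot [-1.80e+02  1.00e-01  1.76e+02] q6 -103 F [-1.  -1.8  5.2] M [-0.26  0.12  0.01] gap 29.9
need tx -0.2 ty -2.0 tz -80.4 turn -0.000 | t 4.85 pos [ 553.9 -132.   179.6] rot [-1.80e+02  1.00e-01  1.76e+02] q6 -103 F [-0.4 -1.   5.2] M [-0.28  0.03  0.03] gap 29.9
```

```bash
python3 -m pendant '[0,0,0,-20,0,0,0,0,-50,0,0,0,0,-90,0,0,0,0,-130,0,0,0,0,-150,0]' 45 >/dev/null;python3 -m pendant '[0,0,0,0,0,0,0,0,0,0]' 45 >/dev/null; python3 - <<'E'
from h import *
to(512.3,132.5,330,152)
T=arm.get_image("top");S=arm.get_image("scene");p=arm.observe()["position"]
c=proj(S,p-[0,0,130]).astype(int);print(c,proj(S,p-[0,0,161.6]),[(np.round(r["pixel"],1).tolist(),round(r["score"],2)) for r in arm.pinpoint(S,"driver_tip")[:2]])
cv2.imwrite("pics/l.png",cv2.resize(S["pixels"][c[1]-45:c[1]+35,c[0]-40:c[0]+40],None,fx=7,fy=7,interpolation=cv2.INTER_CUBIC))
E
```

```text
need tx 59.8 ty 260.5 tz -1.3 turn 0.419 | t 5.43 pos [ 553.9 -131.6  328.7] rot [1.80e+02 1.00e-01 1.76e+02] q6 -103 F [-0.4 -0.4 -2.5] M [-0.02 -0.01  0.04] gap 29.6
[233 160] [234.4 170. ] [([233.5, 166.3], 0.81)]
```

View pics/l.png

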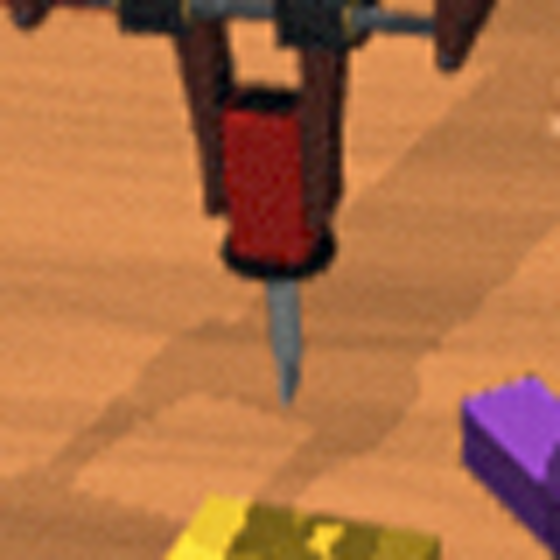

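```bash
python3 -c "from h import *;to(512,134,330,152)"; python3 -m pendant '[0,60,262,-1,0.419,0,60,262,-1,0.419,0,60,262,-1,0.419,0,60,262,-1,0.419,0,60,262,-1,0.419]' 45 >/dev/null;python3 -c "from h import *;to(512,134,330,152)"
```

```text
need tx 59.7 ty 262.0 tz -4.8 turn 0.419 | t 5.58 pos [ 553.3 -131.5  325.2] rot [179.9  -0.3 176. ] q6 -103 F [-0.7 -0.1 -2.5] M [ 0.05 -0.01  0.02] gap 29.7
need tx 40.1 ty 53.9 tz -3.3 turn -0.005 | t 6.00 pos [521.8  67.6 326.7] rot [-179.9   -0.2  151.7] q6 -58 F [ 1.4  0.5 -1.4] M [ 0.05 -0.04 -0.01] gap 29.8
```

```bash
python3 -m pendant '[0,40,54,-3,0,0,40,54,-3,0,0,40,54,-3,0]' 45 >/dev/null;for i in 1 2 3; do python3 -m pendant '[0,0,0,0,0]' >/dev/null; python3 -c "from h import *;to(512,134,330,152)";done; python3 - <<'E'
from h import *
for i in range(3): arm.get_image("top");to(512,134,330,152)
E
```

```text
need tx 0.4 ty 0.2 tz 0.2 turn 0.003 | t 6.33 pos [512.2 133.7 330.2] rot [-1.799e+02 -1.000e-01  1.522e+02] q6 -51 F [-0.9  0.  -1.3] M [-0.07  0.01 -0.02] gap 29.6
need tx 1.6 ty 1.4 tz 0.6 turn -0.000 | t 6.42 pos [512.7 132.  330.6] rot [-1.799e+02 -1.000e-01  1.520e+02] q6 -51 F [ 0.7 -1.1 -1.9] M [-0.05 -0.05 -0.03] gap 30.0
need tx 2.1 ty 1.8 tz 1.2 turn -0.002 | t 6.50 pos [513.  131.4 331.2] rot [-1.799e+02 -1.000e-01  1.519e+02] q6 -51 F [-0.5 -0.3 -1. ] M [-0.02 -0.04 -0.01] gap 29.9
need tx 2.2 ty 1.9 tz 1.6 turn -0.002 | t 6.55 pos [513.  131.3 331.6] rot [-1.799e+02 -1.000e-01  1.519e+02] q6 -51 F [ 0.6  0.4 -1.9] M [0.01 0.03 0.05] gap 30.1
need tx 2.2 ty 1.9 tz 1.8 turn -0.002 | t 6.60 pos [513.1 131.3 331.8] rot [-180.    -0.   151.9] q6 -51 F [ 0.5  0.2 -2.5] M [ 0.01 -0.07 -0.02] gap 29.9
need tx 2.2 ty 1.8 tz 2.0 turn -0.002 | t 6.65 pos [513.1 131.4 332. ] rot [-180.    -0.   151.9] q6 -51 F [-0.2 -0.4 -1.5] M [-0.01 -0.01  0.1 ] gap 30.2
```

```bash
python3 -m pendant '[0,2.2,1.8,0,0,0,2.2,1.8,15,0,0,2.2,1.8,28,0,0,2.2,1.8,28,0,0,2.2,1.8,28,0]' >/dev/null; python3 -m pendant '[0,0,0,0,0,0,0,0,0,0]' >/dev/null;python3 - <<'E'
from h import *
to(512,134,161.6+121,152)
S=arm.get_image("scene");p=arm.observe()["position"]
print(proj(S,p-[0,0,161.6]))
cv2.imwrite("pics/f.png",cv2.resize(S["pixels"][130:220,285:375],None,fx=6.5,fy=6.5,interpolation=cv2.INTER_CUBIC))
E
```

```text
need tx -0.6 ty -1.0 tz 23.0 turn -0.000 | t 7.23 pos [511.9 135.1 305.6] rot [1.799e+02 1.000e-01 1.520e+02] q6 -51 F [ 0.7  0.2 -1.3] M [-0.05  0.06 -0.01] gap 29.7
[332.7 175.2]
```

View pics/f.png

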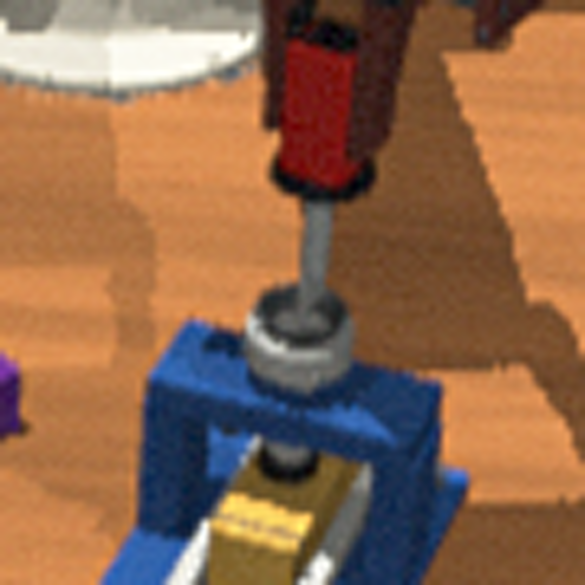

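```bash
python3 -c "from h import *;to(512,131,161.6+132,152)"; python3 -m pendant '[0,-2,-3.6,0,0,0,-2,-3.6,5,0,0,-2,-3.6,10,0,0,-2,-3.6,10,0,0,-2,-3.6,10,0]' >/dev/null; python3 -m pendant '[0,0,0,0,0,0,0,0,0,0]' >/dev/null;python3 - <<'E'
from h import *
to(512,131,161.6+121,152)
S=arm.get_image("scene")
cv2.imwrite("pics/f2.png",cv2.resize(S["pixels"][155:205,305:355],None,fx=11,fy=11,interpolation=cv2.INTER_CUBIC))
E
```

```text
need tx -2.0 ty -3.7 tz 12.0 turn -0.000 | t 7.28 pos [511.9 135.2 305.6] rot [1.799e+02 1.000e-01 1.520e+02] q6 -51 F [ 0.8  0.4 -1.4] M [-0.05 -0.03  0.01] gap 29.5
need tx -0.2 ty 0.0 tz 11.9 turn -0.000 | t 7.87 pos [511.8 131.1 294.5] rot [180.   0. 152.] q6 -51 F [ 0.2  1.1 -1.8] M [ 0.02 -0.   -0.01] gap 29.9
```

View pics/f2.png

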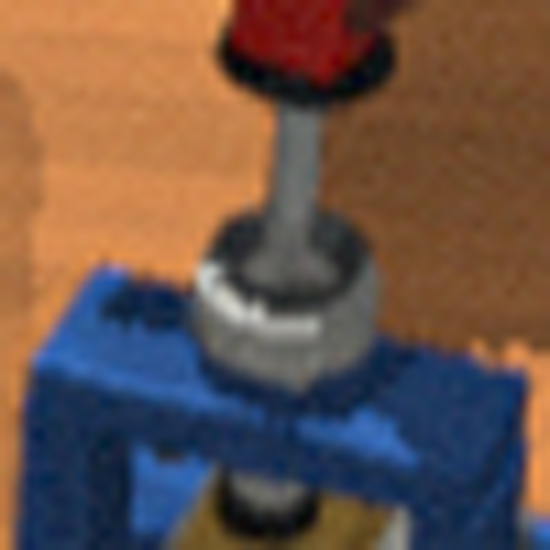

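The shaft stands centred in the collar (column 290 against 288) with no side force. Lowering gently.

```bash
python3 -m pendant '[0,0,0,3,0,0,0,0,5,0,0,0,0,5,0,0,0,0,5,0]' >/dev/null;python3 -c "from h import *;to(512,131,161.6+121,152)"; python3 -m pendant '[0,0,0,2,0,0,0,0,2,0,0,0,0,2,0]' >/dev/null;python3 -c "from h import *;to(512,131,161.6+121,152)"
```

```text
need tx -0.3 ty 0.1 tz 6.5 turn -0.000 | t 8.25 pos [511.7 131.1 289.1] rot [-180.   -0.  152.] q6 -51 F [-0.7 -0.4 -1.3] M [-0.06  0.02  0.03] gap 29.8
need tx -0.3 ty 0.1 tz 4.6 turn -0.000 | t 8.50 pos [511.8 131.1 287.2] rot [-180.   -0.  152.] q6 -51 F [ 0.1 -0.4 -1.4] M [-0.03  0.04 -0.01] gap 30.1
```

```bash
python3 -m pendant '[0,0,0,0,0,0,0,0,0,0,0,0,0,0,0]' >/dev/null;python3 -c "from h import *;to(512,131,161.6+121,152)"
```

```text
need tx -0.2 ty 0.0 tz 4.9 turn -0.000 | t 8.75 pos [511.8 131.1 287.5] rot [180.   0. 152.] q6 -51 F [-0.4  0.  -0.9] M [ 0.04 -0.04 -0.03] gap 29.7
```

```bash
for i in 1 2 3; do python3 -m pendant '[0,0,0,2,0,0,0,0,2,0,0,0,0,2,0,0,0,0,2,0]' >/dev/null;python3 -c "from h import *;to(512,131,161.6+121,152)"; done
```

```text
need tx -0.2 ty 0.0 tz 2.7 turn -0.000 | t 9.08 pos [511.8 131.1 285.3] rot [-180.   -0.  152.] q6 -51 F [ 0.1  0.1 -2.4] M [-0.03  0.04 -0.  ] gap 29.8
need tx -0.1 ty -0.0 tz 1.1 turn -0.000 | t 9.42 pos [511.9 131.1 283.7] rot [180.   0. 152.] q6 -51 F [ 0.3 -0.   1. ] M [0.03 0.01 0.01] gap 29.9
need tx -0.2 ty 0.0 tz 0.9 turn -0.000 | t 9.75 pos [511.8 131.1 283.5] rot [1.799e+02 1.000e-01 1.520e+02] q6 -51 F [-1.8 -0.6  7.5] M [-0.08  0.42  0.02] gap 29.8
```

Seated: tip z ≈ 122.0, so the screw is at ≈ 0.26 rad. This agrees with the slot angle relative to the guide (about 0.25). I need about 1.87 rad of screw turn plus the slot play, ending with the slot floor at z ≈ 115.

```bash
python3 -m pendant '[0,0,0,-1,0.12,0,0,0,-1,0.24,0,0,0,-0.6,0.36,0,0,0,-0.1,0.48,0,0,0,0.4,0.6]' >/dev/null;python3 -m pendant '[0,0,0,0,0,0,0,0,0,0]' >/dev/null;python3 -c "from h import *;to(512,131,161.6+121,152)"
```

```text
need tx 0.0 ty 0.2 tz -0.3 turn -0.600 | t 10.33 pos [511.8 130.9 282.3] rot [179.9   0.  117.6] q6 -17 F [-1.3 -1.6  5.4] M [-0.28  0.31  0.02] gap 29.5
```

```bash
python3 -m pendant '[0,0,0,0.5,0.12,0,0,0,0.9,0.24,0,0,0,1.4,0.36,0,0,0,1.8,0.48,0,0,0,2.3,0.6]' >/dev/null;python3 -m pendant '[0,0,0,0,0,0,0,0,0,0]' >/dev/null;python3 -c "from h import *;to(512,131,161.6+121,152)"
```

```text
need tx 0.3 ty 0.5 tz -2.6 turn -1.200 | t 10.92 pos [511.4 130.7 280. ] rot [180.    0.   83.2] q6 17 F [-2.9 -1.4  6.2] M [-0.48  0.85 -0.02] gap 30.1
```

```bash
python3 -m pendant '[0,0,0,0.4,0.12,0,0,0,0.8,0.24,0,0,0,1.3,0.36,0,0,0,1.7,0.48,0,0,0,2.1,0.6]' >/dev/null;python3 -m pendant '[0,0,0,0,0,0,0,0,0,0]' >/dev/null;python3 - <<'E'
from h import *
to(512,131,161.6+121,152)
S=arm.get_image("scene")
cv2.imwrite("pics/f3.png",cv2.resize(S["pixels"][150:220,295:365],None,fx=8,fy=8,interpolation=cv2.INTER_CUBIC))
E
```

```text
need tx 0.7 ty 0.6 tz -4.9 turn -1.800 | t 11.50 pos [511.  130.9 277.7] rot [-1.80e+02  1.00e-01  4.89e+01] q6 52 F [-5.4 -0.8  6.5] M [-0.38  1.29  0.01] gap 29.8
```

View pics/f3.png

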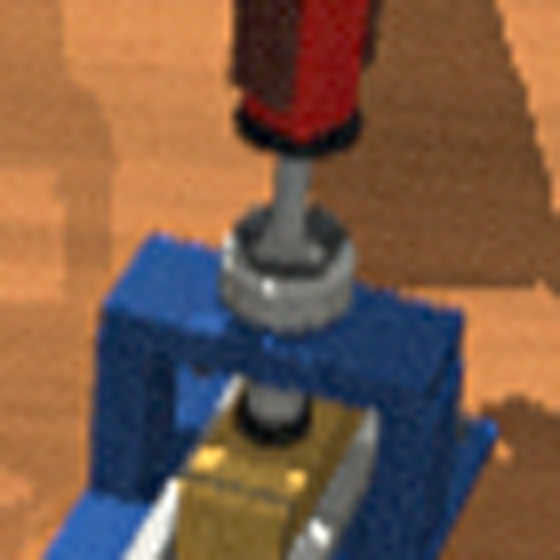

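```bash
python3 -m pendant '[0,0,0,0.4,0.11,0,0,0,0.8,0.22,0,0,0,1.2,0.33,0,0,0,1.2,0.33,0,0,0,1.2,0.33]' >/dev/null;python3 -m pendant '[0,0,0,0,0,0,0,0,0,0]' >/dev/null;python3 - <<'E'
from h import *
to(511.5,131,276.5,152)
E
```

```text
need tx 0.5 ty 0.4 tz -0.0 turn -2.129 | t 12.13 pos [510.9 131.1 276.5] rot [-1.8e+02  1.0e-01  3.0e+01] q6 71 F [-4.5 -0.1  6.4] M [-0.22  1.49  0.07] gap 29.8
```

```bash
python3 -m pendant '[0,0,0,-1,-0.12,0,0,0,-5,-0.12,0,0,0,-15,-0.12,0,0,0,-35,-0.12,0,0,0,-53,-0.12]' >/dev/null;python3 -m pendant '[0,0,0,0,0,0,0,0,0,0,0,0,0,0,0]' >/dev/null;python3 - <<'E'
from h import *
to(553.9,-132,330,66)
S=arm.get_image("scene");T=arm.get_image("top")
p=arm.observe()["position"]
a=S["pixels"][95:215,290:380];print(proj(S,p-[0,0,161.6]))
cv2.imwrite("pics/u.png",cv2.resize(a,None,fx=5,fy=5,interpolation=cv2.INTER_CUBIC))
E
```

```text
need tx -123.7 ty 235.9 tz -2.6 turn -0.510 | t 12.80 pos [511.8 131.1 327.4] rot [-1.80e+02  1.00e-01  3.68e+01] q6 64 F [ 1.1 -0.1 -0.7] M [-0.07  0.11 -0.  ] gap 29.6
[331.7 168.6]
```

View pics/u.png

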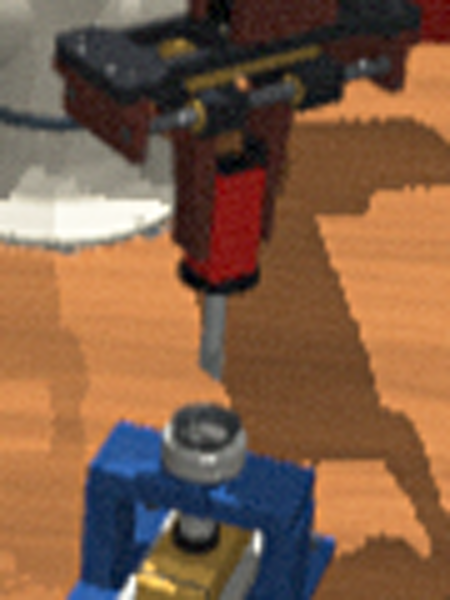

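```bash
python3 -m pendant '[0,-124,236,-3,0,0,-124,236,-3,0,0,-124,236,-3,0,0,-124,236,-3,0,0,-124,236,-3,0]' >/dev/null;python3 -c "from h import *;to(553.9,-132,330,36.8)"
```

```text
need tx -25.8 ty 50.1 tz -0.5 turn 0.001 | t 13.32 pos [544.5 -76.4 329.5] rot [-1.799e+02  1.000e-01  3.680e+01] q6 42 F [ 0.5  0.5 -1.8] M [-0.06  0.1   0.  ] gap 30.0
```

```bash
python3 -m pendant '[0,-26,50,0,0,0,-26,50,0,0,0,-26,50,0,0,0,-26,50,0,0,0,-26,50,0,0]' >/dev/null;python3 -m pendant '[0,0,0,0,0]' >/dev/null;python3 -c "from h import *;to(553.9,-132,262,36.8)"
```

```text
need tx -2.0 ty 2.6 tz 68.6 turn 0.002 | t 13.82 pos [ 553.9 -128.7  330.6] rot [-180.    -0.    36.9] q6 37 F [-0.6 -0.1 -1.7] M [0.03 0.12 0.01] gap 30.0
```

Tip is at z≈169. Lowering to about z=100, above the hole, and checking.

```bash
python3 -m pendant '[0,-2,2.6,30,0,0,-2,2.6,60,0,0,-2,2.6,68,0,0,-2,2.6,68,0,0,-2,2.6,68,0]' >/dev/null;python3 -m pendant '[0,0,0,0,0,0,0,0,0,0]' >/dev/null;python3 - <<'E'
from h import *
to(553.9,-132,180,36.8)
S=arm.get_image("scene")
cv2.imwrite("pics/r.png",cv2.resize(S["pixels"][140:240,190:290],None,fx=6,fy=6,interpolation=cv2.INTER_CUBIC))
E
```

```text
need tx 0.3 ty -1.4 tz 85.3 turn 0.001 | t 14.40 pos [ 554.5 -133.4  265.3] rot [ 1.798e+02 -1.000e-01  3.690e+01] q6 36 F [-0.6 -0.6 -1.7] M [-0.07  0.06  0.02] gap 30.0
```

View pics/r.png

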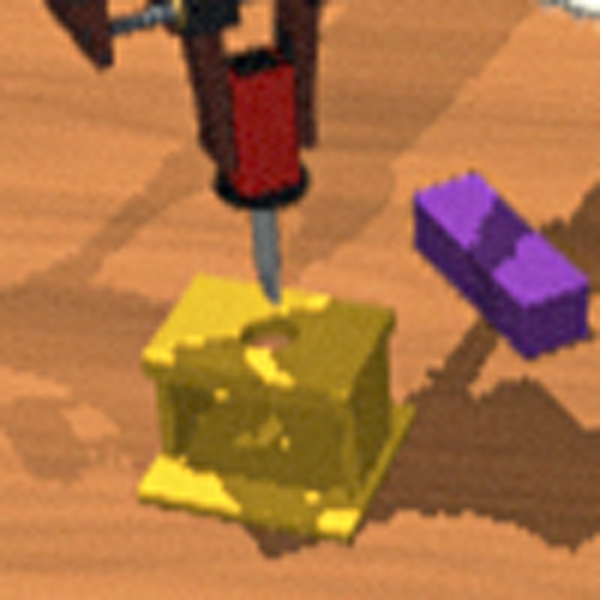

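The tip (274,302) is about 24 mm above the plate and projects to (275,341). The hole is at (270,335), so it is aligned within about 2 mm. Lowering.

```bash
python3 -m pendant '[0,0,-0.7,25,0,0,0,-0.7,50,0,0,0,-0.7,70,0,0,0,-0.7,80,0,0,0,-0.7,82,0]' >/dev/null;python3 -m pendant '[0,0,0,0,0,0,0,0,0,0,0,0,0,0,0]' >/dev/null;python3 -c "from h import *;to(553.9,-132,180,36.8)"
```

```text
need tx 0.5 ty -1.0 tz 2.5 turn 0.001 | t 15.12 pos [ 554.1 -133.1  182.5] rot [ 1.799e+02 -1.000e-01  3.680e+01] q6 36 F [ 0.2 -0.6 -1.8] M [-0.05  0.12 -0.  ] gap 29.4
```

```bash
python3 -m pendant '[0,0,0,2.6,0,0,0,0,2.6,0,0,0,0,2.6,0,0,0,0,2.6,0]' >/dev/null;python3 -c "from h import *;to(553.9,-132,180,36.8)"; python3 -m pendant '[40,0,0,0,0,60,0,0,0,0,87.8,0,0,0,0,87.8,0,0,0,0,87.8,0,0,0,0]' >/dev/null;python3 -m pendant '[87.8,0,0,0,0,87.8,0,0,0,0,87.8,0,0,0,0]' >/dev/null;python3 -c "from h import *;to(553.9,-132,330,36.8)"
```

```text
need tx 0.9 ty -0.5 tz -1.7 turn 0.001 | t 15.45 pos [ 553.5 -133.   178.3] rot [180.   -0.   36.8] q6 36 F [ 0.2  0.1 -1.2] M [-0.03  0.16  0.01] gap 29.8
need tx 0.9 ty -0.5 tz -151.8 turn 0.001 | t 16.12 pos [ 553.5 -132.9  178.2] rot [180.   -0.   36.8] q6 36 F [-0.8  0.1 -0.5] M [-0.02  0.16  0.01] gap 79.7
```

```bash
python3 -m pendant '[87.8,0,0,-20,0,87.8,0,0,-60,0,87.8,0,0,-100,0,87.8,0,0,-140,0,87.8,0,0,-150,0]' >/dev/null;python3 -m pendant '[87.8,120,0,0,0,87.8,120,0,0,0,87.8,120,0,0,0,87.8,120,0,0,0,87.8,120,0,0,0]' >/dev/null
python3 - <<'E'
from h import *
to(553.9,-132,330,36.8)
T=arm.get_image("top");S=arm.get_image("scene")
g=T["pixels"].max(2).astype(float);yy,xx=np.mgrid[:420,:560]
def wp(w,z):
    W=np.array([atz(T,(x,y),z)[:2] for x,y in zip(xx[w>0],yy[w>0])]);k=w[w>0];c=(W*k[:,None]).sum(0)/k.sum()
    C=((W-c)*k[:,None]).T@(W-c)/k.sum();e,v=np.linalg.eigh(C);return c.round(1),np.degrees(np.arctan2(v[1,1],v[0,1])).round(1),np.sqrt(e).round(1)
for c in((221.8,239.4),(222.2,239.4)):
  for r in (4,4.6):
    w=np.clip(200-g,0,None)*(np.hypot(xx-c[0],yy-c[1])<r);print("slot",wp(w,127))
def up(I,x,y,h): return cv2.resize(I["pixels"][y-h:y+h,x-h:x+h],(300,300),interpolation=cv2.INTER_CUBIC)
cv2.imwrite("pics/e.png",np.vstack([np.hstack([up(T,222,240,30),up(T,326,227,30)]),np.hstack([up(S,330,195,30),up(S,234,195,30)])]))
for I in(S,T):
  for n in("block_top","driver_tip","stand_hole"): print(n,[(np.round(r["pixel"],1).tolist(),round(r["score"],2)) for r in arm.pinpoint(I,n)[:3]])
E
```

```text
need tx -120.7 ty -0.4 tz -4.6 turn 0.003 | t 16.95 pos [650.6 -59.8 325.4] rot [-179.8    0.2   37. ] q6 45 F [-0.4 -1.3  0. ] M [-0.13  0.09 -0.02] gap 88.0
slot (array([513.5, 133.8]), np.float64(49.6), array([2. , 5.8]))
slot (array([513.9, 134.6]), np.float64(49.1), array([3.1, 6.8]))
slot (array([512.8, 133. ]), np.float64(48.3), array([1.6, 6. ]))
slot (array([513.2, 133.5]), np.float64(46.3), array([2.9, 6.8]))
block_top [([328.3, 203.4], 0.84), ([396.6, 202.3], 0.84), ([272.3, 178.8], 0.64)]
driver_tip [([238.3, 211.8], 0.62), ([234.9, 194.8], 0.22)]
stand_hole [([237.0, 192.3], 0.59)]
block_top [([223.4, 248.5], 0.98), ([155.1, 261.5], 0.69)]
driver_tip [([357.2, 157.9], 0.5)]
stand_hole [([323.9, 224.9], 0.91)]
```

View pics/e.png

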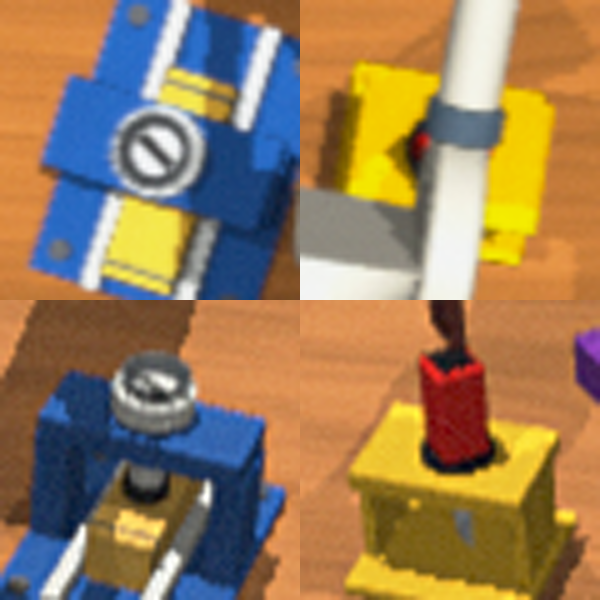

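```bash
python3 -m pendant '[87.8,0,0,0,0,87.8,0,0,0,0,87.8,0,0,0,0]'; python3 -c "from workcell import arm;print(arm.job_done())"
```

```text
time: 17.6
position: [649.4, -61.1, 328.3]
tool_rot: [180.0, -0.0, 36.8]
force: [0.6, 1.0, -0.4]
finger_gap: 87.6
the job is handed in; nothing more can be done
None
```

I set the stop screw down onto the brass block, put the screwdriver back in its stand, and handed the job in at 17.6 s of robot time. The hand-in gave no verdict.

- **Screw setting:** The blade went to the slot floor at tip z of about 122 mm, which puts the screw's start at about 0.26 rad. The slot's angle against the guide gave about 0.25 rad. I then turned the tool 122° clockwise. The top picture shows the slot moved from about 152° to about 48°, so the screw turned about 1.8 rad and ended near 2.07 rad. That should be about 1.8 mm of squash and just under 3 N. The foot force cannot be measured directly, so this rests on the angles and heights.
- **Final picture:** The foot is on the block, and the block is in its channel with no visible shift. The driver stands upright in its hole, as seen from the scene camera; the arm hid the stand in the top picture. The gripper is open and well clear.
- **Disagreement:** When I put the driver back, I felt no contact with the stand at the height where it should have seated. The driver had probably slid up 1 to 2 mm in the grip while I pressed on the screw. The final tip height alone would then suggest less squash, about 0.7 mm, which is still in range. I trusted the slot angle from the picture instead.

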